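# Dispense one stone disc into the cup

### The job

Stand the round white cup on the table under the mouth of the stone dispenser. Then swing the dispenser's sprung lever to its stop once and let it spring back, so that one stone disc drops into the cup and the other two stay in the magazine. Leave the cup under the mouth and do not disturb the other things on the table.

Things in the scene. Friction and masses are not known exactly. Their poses are not given: they have to be found in the camera images.
- dispenser: Grey hand dispenser fixed to the table, place and yaw vary; origin on the table below the magazine's centre, +x from the mouth to the rear, +y away from the lever. Base plate 94 x 125 x 12 mm (x -12 to 82, y -88 to 38). Channel floor (top at 44 mm, 40 mm free below it) ends in a lip at x = -36 mm, open below at front and sides back to x = -12.
- mouth (a point): Point on the table under the dispenser's mouth, 56 mm in front (-x) of the dispenser's origin: the middle of where the disc falls. The cup's centre belongs here; 10 mm off in any direction is still good.
- magazine (a point): Centre of the channel floor under the clear, open-topped square magazine, 44 mm above the table on the dispenser's vertical axis. The magazine is 39 mm wide and its top, the highest fixed point, is 74 mm above the table.
- pivot (a point): Point on the lever's vertical hinge axis, 64 mm above the table, at x = 10, y = -55 mm in the dispenser frame. The lever drives a pusher 50 mm forward under the magazine; the lowest disc falls from the lip at about three quarters of the swing. When the lever is back, the discs above come down, ready for another swing.
- grip (a point): Middle of the lever's upright wooden round grip, 16 mm in diameter, from 68 to 114 mm above the table; this point is 94 mm above the table and 85 mm from the hinge axis, and moves with the lever. The flat steel arm below it is 14 mm wide and lies 61 to 68 mm above the table.
- lever (a joint): Lever angle (rad), 0 at rest, 1.1 at its stop; grows clockwise seen from above. At 0 the arm points from the hinge to the dispenser's -y side, leaning 0.55 rad to the rear (+x); at the stop it leans 0.55 rad to the front (-x, the mouth side). A spring returns it to 0: about 2 N at the grip at rest, 6 N at the stop.
- cup: Round straight-walled white cup, 64 mm outer diameter, 36 mm high, wall 3 mm, about 80 g, standing loose on the table; origin at the centre of its underside. It starts to the left or to the right of the dispenser, the rectangular dish being on the other side.
- disc0_center (a point): Centre of the lowest polished stone disc, 30 mm in diameter, 8 mm thick, about 15 g, lying in the magazine.
- disc1_center (a point): Centre of the second disc from the bottom, same size.
- disc2_center (a point): Centre of the top disc, same size.
- disc0: The lowest disc; origin at the centre of its underside.
- dish: Bystander: rectangular white dish 85 x 65 x 22 mm, loose; origin at the centre of its underside.
- spool_a: Bystander: white spool of thread, 58 mm in diameter, 30 mm high, standing loose.
- spool_b: Bystander: white spool of thread, 46 mm in diameter, 40 mm high, standing loose.
- pliers_a: Bystander: pliers lying loose, about 140 x 68 mm, 13 mm high.
- pliers_b: Bystander: pliers lying loose, about 140 x 68 mm, 13 mm high.
- tweezers: Bystander: steel tweezers lying loose, 126 mm long, 6 mm high.
There are look-alikes about, which are no part of the job. Several things look just like the dispenser: the one meant starts farthest from the robot's base.

How it is judged (in metres and radians):
On the way, in this order (a step that is already met when the one before it is completed fails the run):
1. the cup stands upright on the table under the mouth, the lever still at rest (horizontal distance between cup and mouth below 0.025 m and height (world z) of cup below 0.006 m and angle between cup's own z axis and vertical below 0.1 rad and linear speed of cup below 0.02 m/s and value of joint lever below 0.15 rad), for 0.2 s.
2. the lever is swung to its stop (value of joint lever above 1.03 rad), for 0.05 s.
3. the lever is let back to rest (value of joint lever below 0.08 rad), for 0.2 s.
At the end, for the whole second after the job is handed in: The cup stands upright on the table with its centre within 25 mm of the point under the mouth, the lowest disc lies at rest inside it, the other two discs are in the magazine (within 8 mm of its axis), and the lever is back at rest (below 0.08 rad) (horizontal distance between cup and mouth below 0.025 m and height (world z) of cup below 0.006 m and angle between cup's own z axis and vertical below 0.1 rad and value of joint lever below 0.08 rad and horizontal distance between disc0_center and cup below 0.025 m and z of disc0_center in the frame of cup below 0.036 m and horizontal distance between each of disc1_center, disc2_center and magazine below 0.008 m and height (world z) of each of disc1_center, disc2_center above 0.042 m and linear speed of each of cup, disc0 below 0.02 m/s); the robot touches nothing.
It fails at once if a bystander (dish, spools, pliers, tweezers) is moved by more than 20 mm (distance of any of dish, spool_a, spool_b, pliers_a, pliers_b, tweezers from where it was at the start of the episode above 0.02 m).
It also fails if it takes over 58 s, if anything falls off the work surface, if the arm or the gripper's body presses on something with over 40 N, if the wrist force passes 120 N, or if a joint passes its speed limit or range.

### The arm

A 7-joint arm with a two-finger parallel gripper is mounted at the origin on the work surface. World frame = base frame: x ahead of the robot, y to its left, z up, the work surface at z = 0. Lengths are in m, angles in degrees, forces in N, time in s.
With the tool pointing down it reaches from about 0.425 to 0.925 m from the base axis. Payload 6.8 kg.
Tool frame: the origin (TCP) lies between the finger pads; the fingertips stand 25 mm ahead of it and the grasp point (between the pads) lies 6 mm ahead of it; z points along the fingers, y is the line along which they close (so a half turn about z gives the same grasp; the last joint's range is limited). The gripper opens to 85 mm and grips with 20 to 120 N. Pads are 22 mm wide; open, the fingers measure 114 mm over their backs; the gripper's body (76 mm by 85 mm) begins 54 mm behind the grasp point. The pads swing forward as they close: fully open they stand 13 mm farther back than shut.
Start: joints at [-78.272, 27.33, 1.283, 89.118, -0.659, 63.558, -4.761], TCP at [0.208, 0.642, 0.236] pointing down, gripper open.
Joint ranges: [-169.35, 169.35], [-19.33, 120.38], [-80.79, 83.38], [13.8, 139.57], [-78.32, 258.32], [9.67, 109.79], [-169.56, 169.56]. Speed limits (degrees/s): [136.94, 136.94, 180, 180, 180, 180, 180].

### API

Orientations are given as a 3x3 rotation matrix whose columns are the frame's x, y, z axes.
In Python, from cell import env, ik, optics, read_time, read_joint_pos, read_dq, read_tau, read_position, read_ee_rot, read_wrist_force, read_torque, read_gripper_width, read_gripper_force gives the robot as it stands. Calls block until the motion is done:
- env.reach(position, orientation): joint-space move of the TCP to a pose.
- env.move_linear(position, rot=None, feed=0.15): straight line of the TCP; rot=None keeps the orientation; feed is the mean speed in m/s.
- env.goto_joints(angles): joint-space move.
- env.set_gripper(opening, newtons=None): finger opening in m; newtons is the grip in N (None keeps the last); returns when the fingers have stopped.
- env.wait(seconds).
- ik(position, orientation): joint angles nearest the present ones, or None.
- optics.capture(name): name is "scene" or "top" or "wrist"; returns a dict with "pixels" (420x560x3 uint8, red, green, blue), "fx", "fy", "cx", "cy" (pixels), "dist" ([k1, k2, p1, p2, k3] as OpenCV has them; the pictures are not rectified), "R" (3x3) and "t" (3): a world point X has camera coordinates R X + t. Camera axes: x right, y down, z forward; pixel columns grow to the right and rows downward; lengths in m; the calibration is good to about 2 mm. A picture is of the moment at which its call begins. There is no depth.
A pose or a line that the arm cannot do raises env.Unreachable and nothing moves.
- env.sign_off(): hands the job in; it is judged then, once.
Trained networks look in a picture, given as the dict that the camera call returned (one of the last four; its "shot" number tells which), for a name from the list of things; names that differ only in an ending like _2 or _b are one class to them, and where a whole thing is asked for, a point or a joint stands for the part that bears it (a point fixed in the world has none). Each returns a list of dicts, best first, with "p" (0 to 1); they miss things now and then, are a little off and sometimes report something else, mostly with a low value. They report only what shows in the picture. A call takes as long as a camera call. They do not tell look-alikes from the thing itself.
- optics.recognise(name, picture): "xy" ([column, row] in pixels, amid what is visible of it).
- optics.cut_out(name, picture): "region" (420x560 bool, what is visible of it) and "xy" ([column, row] in pixels, amid what is visible of it).
- optics.pinpoint(name, picture): "xy" ([column, row] in pixels: a listed point, or the origin of a listed thing).
Readings, each from a call of its own:
- read_time(): time.
- read_joint_pos(): joint angles.
- read_dq(): joint speeds.
- read_tau(): joint torques, N m.
- read_position(): TCP position.
- read_ee_rot(): TCP orientation.
- read_wrist_force(): force on the tool from outside, world axes, zero at the start.
- read_torque(): the same for the moment, N m.
- read_gripper_width(): finger opening in m.
- read_gripper_force(): force on a finger pad.
Only numpy, scipy, OpenCV 4.12 (cv2) and the standard library are available. Lean on these libraries where they do the work, as an engineer would, in place of code of your own. Each camera call takes 0.05 s, during which the arm holds its last target. There are 200 camera calls.

## Working session

There is one attempt and no reset: what is moved stays moved. The work goes in short steps, each a Python script; the robot and the scene stay as the last script left them, time stands still between calls to the robot, and variables do not carry over. Pictures are saved under pics/ and viewed, at most 10 in all, crops included, and the job is handed in when it is done.

```bash
mkdir -p pics
cat > h.py <<'E'
import numpy as np, cv2
from cell import *
def ray(c,xy):
    K=np.array([[c["fx"],0,c["cx"]],[0,c["fy"],c["cy"]],[0,0,1.]])
    u=cv2.undistortPoints(np.array([[xy]],float),K,np.array(c["dist"],float))[0,0]
    R=np.array(c["R"]);t=np.array(c["t"])
    return -R.T@t, R.T@np.array([u[0],u[1],1])
def at(c,xy,z):
    o,d=ray(c,xy); return o+d*(z-o[2])/d[2]
def proj(c,X):
    K=np.array([[c["fx"],0,c["cx"]],[0,c["fy"],c["cy"]],[0,0,1.]])
    return cv2.projectPoints(np.array(X,float).reshape(-1,1,3),cv2.Rodrigues(np.array(c["R"]))[0],np.array(c["t"]),K,np.array(c["dist"],float))[0][:,0]
def save(c,n): cv2.imwrite(f"pics/{n}.png",np.asarray(c["pixels"])[:,:,::-1])
def down(a):  # tool down, closing axis y at world yaw a(rad)
    y=np.array([np.cos(a),np.sin(a),0]);z=np.array([0,0,-1.]);return np.column_stack([np.cross(y,z),y,z])
E
python3 - <<'E'
from h import *
H=dict(dispenser=0,mouth=0,magazine=.044,pivot=.064,grip=.094,cup=0,dish=0,spool_a=0,pliers_a=0,tweezers=0)
for n in ("top","scene"):
    c=optics.capture(n); save(c,n)
    print(n,ray(c,(280,210))[0].round(3))
    for k,z in H.items():
        for r in optics.pinpoint(k,c):
            if r["p"]>.15: print(k,round(r["p"],2),np.round(r["xy"]),at(c,r["xy"],z).round(3))
print(read_time())
E
```

```text
top [ 0.37  -0.013  1.218]
dispenser 0.77 [363. 300.] [ 0.254 -0.265  0.   ]
dispenser 0.74 [128. 297.] [0.254 0.335 0.   ]
dispenser 0.67 [267. 164.] [ 0.604 -0.012  0.   ]
dispenser 0.55 [269. 162.] [ 0.61  -0.017  0.   ]
mouth 0.77 [367. 322.] [ 0.2   -0.275  0.   ]
mouth 0.66 [380. 129.] [ 0.705 -0.313  0.   ]
mouth 0.58 [434. 180.] [ 0.57  -0.454  0.   ]
magazine 0.81 [267. 160.] [ 0.607 -0.012  0.044]
magazine 0.8 [364. 308.] [ 0.238 -0.259  0.044]
magazine 0.79 [118. 302.] [0.246 0.345 0.044]
pivot 0.73 [385. 127.] [ 0.693 -0.31   0.064]
pivot 0.6 [290. 150.] [ 0.63  -0.071  0.064]
pivot 0.59 [387. 293.] [ 0.278 -0.311  0.064]
grip 0.92 [170. 283.] [0.297 0.211 0.094]
grip 0.75 [320. 126.] [ 0.683 -0.141  0.094]
grip 0.6 [411. 265.] [ 0.346 -0.363  0.094]
cup 0.8 [350. 210.] [ 0.485 -0.233  0.   ]
dish 0.83 [174. 222.] [0.449 0.227 0.   ]
spool_a 0.82 [142. 116.] [0.727 0.319 0.   ]
spool_a 0.78 [178. 147.] [0.646 0.221 0.   ]
pliers_a 0.82 [383. 129.] [ 0.706 -0.321  0.   ]
tweezers 0.69 [ 98. 172.] [0.574 0.427 0.   ]
scene [ 0.848 -0.372  0.961]
dispenser 0.81 [313. 258.] [
[... 412 characters left out ...]
. 233.] [ 0.284 -0.306  0.064]
pivot 0.27 [438. 209.] [0.744 0.28  0.064]
grip 0.94 [306. 299.] [ 0.684 -0.138  0.094]
grip 0.87 [135. 258.] [ 0.347 -0.354  0.094]
grip 0.63 [313. 259.] [ 0.63  -0.06   0.094]
grip 0.6 [298. 120.] [0.306 0.213 0.094]
grip 0.29 [340. 169.] [0.501 0.172 0.094]
cup 0.77 [212. 279.] [ 0.471 -0.245  0.   ]
dish 0.6 [337. 172.] [0.465 0.219 0.   ]
dish 0.28 [418. 158.] [0.592 0.427 0.   ]
spool_a 0.9 [393. 216.] [0.666 0.22  0.   ]
spool_a 0.81 [436. 210.] [0.735 0.32  0.   ]
pliers_a 0.91 [167. 367.] [ 0.563 -0.446  0.   ]
pliers_a 0.8 [252. 372.] [ 0.701 -0.318  0.   ]
tweezers 0.54 [416. 156.] [0.584 0.429 0.   ]
tweezers 0.39 [313. 243.] [0.575 0.007 0.   ]
1.1
```

View pics/top.png

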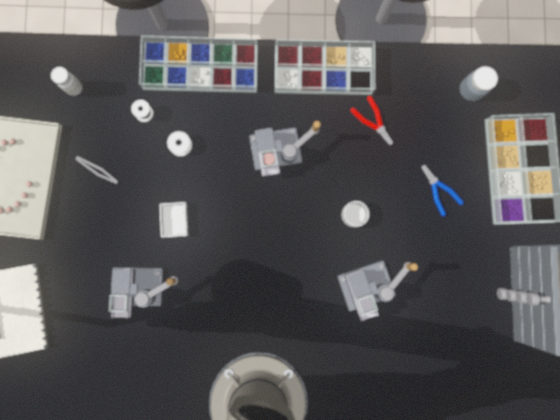

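View pics/scene.png

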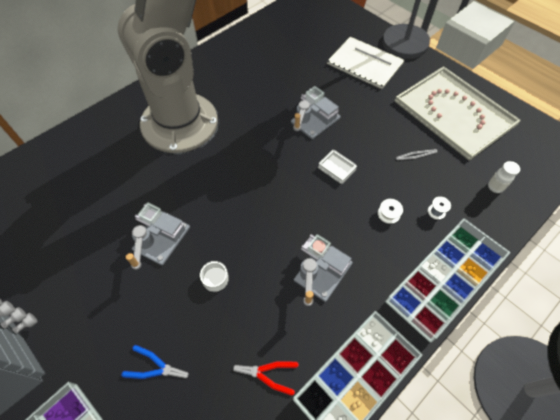

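The target dispenser is the top-middle one, at about pixel (268,150) in the top view and (315,255) in the scene view. It's farthest from the base, near (0.605,-0.013). The cup is at (355,214) top and (213,277) scene, with pliers well off to its right. I'll look closer with the wrist camera.

```bash
cat >> h.py <<'E'
from scipy.optimize import least_squares
LP=dict(dispenser=(0,0,0),mouth=(-.056,0,0),magazine=(0,0,.044),pivot=(.01,-.055,.064),grip=(.01+.085*np.sin(.55),-.055-.085*np.cos(.55),.094))
def w(p,k):
    k=LP[k] if isinstance(k,str) else k
    c,s=np.cos(p[2]),np.sin(p[2]); return np.array([p[0]+c*k[0]-s*k[1],p[1]+s*k[0]+c*k[1],k[2]])
def fit(cams,guess):
    obs=[]
    for c in cams:
        for k in LP:
            g=proj(c,w(guess,k))[0]
            R=[r for r in optics.pinpoint(k,c) if r["p"]>.3]
            if R:
                r=min(R,key=lambda r:np.linalg.norm(np.array(r["xy"])-g)); d=np.linalg.norm(np.array(r["xy"])-g)
                m=at(c,r["xy"],LP[k][2])
                if np.linalg.norm(m-w(guess,k))<.04: obs.append((c,k,m))
    f=lambda p:np.concatenate([(m-w(p,k))[:2]*1000 for c,k,m in obs])
    s=least_squares(f,guess,loss="soft_l1",f_scale=4)
    for (c,k,m),e in zip(obs,f(s.x).reshape(-1,2)): print(k,m.round(4),e.round(1))
    print("fit",s.x.round(4)); return s.x
E
python3 - <<'E'
from h import *
env.reach([.53,-.02,.36],down(np.pi/2))
c=optics.capture("wrist"); save(c,"w1"); print(ray(c,(280,210))[0])
p=fit([c],[.605,-.013,.17])
env.reach([.47,-.2,.32],down(np.pi/2))
c=optics.capture("wrist"); save(c,"w2"); print(ray(c,(280,210))[0])
for k in("cup",):
  for r in optics.pinpoint(k,c): print(k,r["p"],r["xy"],at(c,r["xy"],0))
  for r in optics.cut_out(k,c)[:1]:
    (x,y),rad=cv2.minEnclosingCircle(np.argwhere(r["region"])[:,::-1].astype(np.float32)); print(x,y,rad,at(c,(x,y),.036),at(c,(x,y),0.018))
print(read_time(),read_joint_pos())
E
```

```text
[ 0.44933029 -0.01805083  0.49839823]
dispenser [ 0.6056 -0.0158  0.    ] [0.4 1.9]
magazine [ 0.6047 -0.0197  0.044 ] [-0.4 -1.9]
fit [ 0.6051 -0.0177  0.17  ]
[ 0.3900859  -0.19771651  0.45871693]
cup 0.83 [251.1, 166.0] [ 0.47405773 -0.24423432  0.        ]
cup 0.6 [215.0, 307.5] [ 7.00858384e-01 -3.09195771e-01 -5.55111512e-17]
252.19068908691406 169.5321502685547 26.235565185546875 [ 0.47199747 -0.23932698  0.036     ] [ 0.4754854  -0.24109883  0.018     ]
4.9917 [-25.68834258   8.33821838  47.1351267  107.32156931  -6.63788132
  67.10288537 113.94887678]
```

View pics/w1.png

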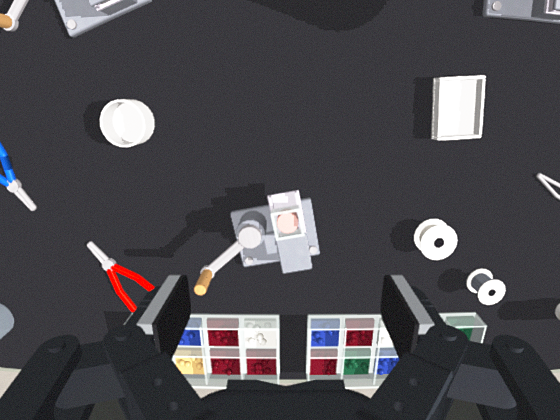

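View pics/w2.png

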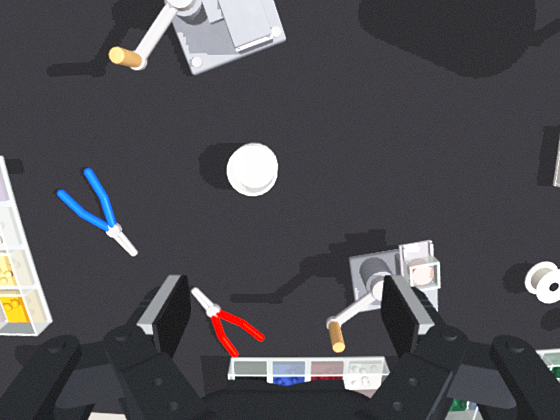

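In w1 the dispenser's plate runs from (231,211) to (319,259) and the grip top is at (201,290), so its yaw is about 8°. In w2 the cup is centred near (252,169). I'll fix the yaw from the corners.

Run:
```python
from h import *
env.reach([.50,-.06,.32],down(np.pi/2))
c=optics.capture("wrist")
p=[.605,-.016,.14]
p=fit([c],p)
for k,z in(("grip",.094),("pivot",.064)):
  for r in optics.pinpoint(k,c)[:3]: print(k,r["p"],np.round(r["xy"]),at(c,r["xy"],z))
im=np.ascontiguousarray(np.asarray(c["pixels"])[:,:,::-1])
B=lambda x0,x1,y0,y1,z:[(x0,y0,z),(x1,y0,z),(x1,y1,z),(x0,y1,z)]
big=cv2.resize(im,None,fx=2,fy=2)
ctr=proj(c,w(p,(0.02,-.03,.04)))[0]
x0=int(np.clip(ctr[0]-140,0,280));y0=int(np.clip(ctr[1]-105,0,210))
big=cv2.resize(im[y0:y0+210,x0:x0+280],(800,600),interpolation=cv2.INTER_CUBIC)
s=800/280
for q,col in((B(-.012,.082,-.088,.038,.012),(0,255,0)),(B(-.0195,.0195,-.0195,.0195,.074),(0,0,255))):
    P=proj(c,[w(p,k) for k in q]); cv2.polylines(big,[((P-[x0,y0])*s).astype(int)],True,col,1)
for k,z in(("grip",.114),("grip",.068),("pivot",.064)):
    a=w(p,k);a[2]=z;P=(proj(c,a)[0]-[x0,y0])*s;cv2.circle(big,tuple(int(v) for v in P),5,(255,0,255),1)
cv2.imwrite("pics/ov.png",big); print(x0,y0)
np.save("p.npy",p)
print(read_time())
```

```text
dispenser [ 0.6048 -0.0092  0.    ] [-1.9  6. ]
magazine [ 0.606  -0.0147  0.044 ] [-0.7  0.5]
pivot [ 0.6291 -0.0711  0.064 ] [ 2.6 -3.6]
grip [ 0.6836 -0.1318  0.094 ] [ 0.2 -1.2]
fit [ 0.6067 -0.0152  0.1827]
grip 0.64 [227. 319.] [ 0.68363305 -0.13183081  0.094     ]
pivot 0.93 [275. 270.] [ 0.62911404 -0.07106605  0.064     ]
157 159
6.0167
```

View pics/ov.png

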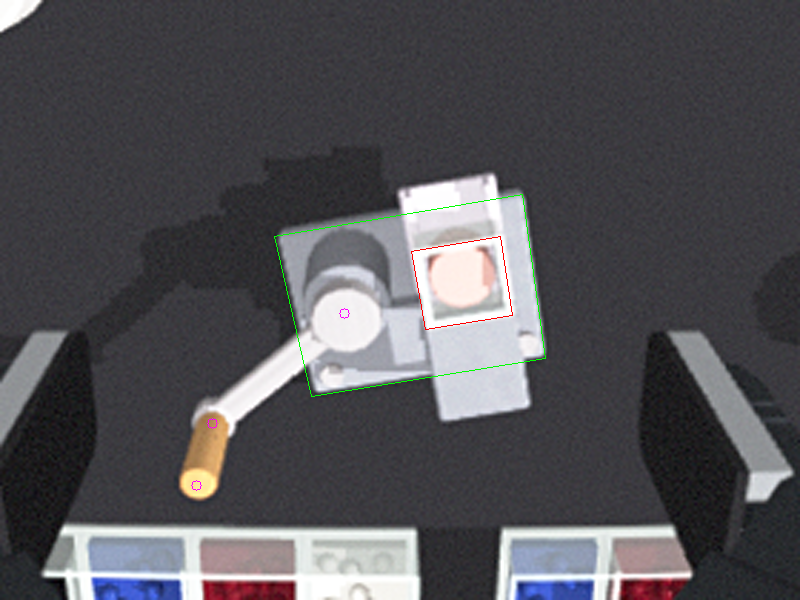

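The overlay fits to within about 2 mm: the plate corners, magazine, hub and grip all coincide. Next I'll pick up the cup with a tool tilted to keep clear of the dispenser.

```bash
cat >> h.py <<'E'
p=np.load("p.npy") if __import__("os").path.exists("p.npy") else None
def tool(tilt,sgn=1):
    c,s=np.cos(p[2]),np.sin(p[2]); X=np.array([c,s,0]);Y=np.array([-s,c,0])
    z=np.sin(tilt)*X-np.cos(tilt)*np.array([0,0,1.]); y=sgn*Y
    return np.column_stack([np.cross(y,z),y,z])
E
cat > chk.py <<'E'
from h import *
cup=np.array([.474,-.2425])
for t in(25,20,15):
  for sg in(1,-1):
    T=tool(np.radians(t),sg); q=[]
    for P in([*cup,.12],[*cup,.028],[*cup,.07],[*w(p,(-.125,0,.07))],[*w(p,(-.057,0,.028))]): 
        r=ik(P,T); q.append(None if r is None else np.round(r).tolist())
    print(t,sg,q)
E
python3 chk.py
```

```text
25 1 [[42.0, 18.0, -14.0, 128.0, -38.0, 19.0, 164.0], [77.0, 43.0, -58.0, 128.0, 73.0, 19.0, 65.0], [49.0, 25.0, -23.0, 129.0, -36.0, 11.0, 165.0], [38.0, 24.0, -43.0, 137.0, 91.0, 11.0, 13.0], [44.0, 41.0, -56.0, 129.0, 96.0, 27.0, 14.0]]
25 -1 [[-15.0, 28.0, 56.0, 131.0, -77.0, 41.0, 20.0], [77.0, 43.0, -58.0, 128.0, 73.0, 19.0, -115.0], [12.0, 25.0, 21.0, 131.0, -78.0, 25.0, 23.0], [57.0, 35.0, -68.0, 136.0, 89.0, 27.0, -160.0], [-14.0, 29.0, 15.0, 133.0, 239.0, 12.0, 37.0]]
20 1 [[27.0, 18.0, 1.0, 126.0, -33.0, 24.0, 157.0], [36.0, 29.0, -10.0, 128.0, -41.0, 11.0, 168.0], [27.0, 23.0, 1.0, 127.0, -44.0, 18.0, 169.0], [-21.0, 20.0, 23.0, 137.0, -70.0, 12.0, 168.0], [27.0, 32.0, -35.0, 127.0, 70.0, 15.0, 33.0]]
20 -1 [[-18.0, 29.0, 59.0, 128.0, -68.0, 42.0, 10.0], [8.0, 31.0, 24.0, 129.0, -78.0, 25.0, 21.0], [-11.0, 33.0, 49.0, 130.0, -78.0, 38.0, 19.0], [-21.0, 20.0, 23.0, 137.0, -70.0, 12.0, -12.0], [27.0, 32.0, -35.0, 127.0, 70.0, 15.0, -147.0]]
15 1 [[-4.0, 21.0, 36.0, 125.0, -43.0, 33.0, 165.0], [25.0, 28.0, 1.0, 126.0, -34.0, 17.0, 158.0], [10.0, 25.0, 19.0, 126.0, -44.0, 25.0, 166.0], [-23.0, 21.0, 25.0, 134.0, -44.0, 16.0, 142.0], [-13.0, 29.0, 13.0, 126.0, -38.0, 13.0, 134.0]]
15 -1 [[-21.0, 31.0, 60.0, 126.0, -60.0, 43.0, 2.0], [-10.0, 38.0, 46.0, 128.0, -77.0, 36.0, 16.0], [-16.0, 36.0, 54.0, 127.0, -70.0, 40.0, 10.0], [-41.0, 28.0, 50.0, 135.0, -68.0, 26.0, -15.0], [-37.0, 37.0, 45.0, 128.0, -76.0, 28.0, -12.0]]
```

The tilt strains the wrist, and a straight-down grasp offset slightly forward clears the magazine anyway.

```bash
cat > pick.py <<'E'
from h import *
off=w([0,0,p[2]],(-.005,0,0))[:2]; cup=np.array([.474,-.2425])+off; Z=.030
pre=w(p,(-.13,0,0))[:2]+off; fin=w(p,(-.060,0,0))[:2]+off
best=None
for sg in(1,-1):
    T=tool(0,sg); qs=[ik([*P,z],T) for P,z in((cup,.12),(cup,Z),(cup,.07),(pre,.07),(fin,Z))]
    print(sg,[None if q is None else np.round(q).tolist() for q in qs])
env.set_gripper(.085)
cur=read_ee_rot()[:,1]; sg=1 if cur@tool(0)[:,1]>0 else -1
T=tool(0,sg)
env.reach([*cup,.13],T)
env.move_linear([*cup,Z],feed=.12); print("w",read_wrist_force())
env.set_gripper(.05,25); print("width",read_gripper_width(),read_gripper_force(),read_time())
env.move_linear([*cup,.06]); print("width",read_gripper_width(),read_wrist_force())
c=optics.capture("top"); save(c,"held")
try:
    env.move_linear([*pre,.06],feed=.2)
except env.Unreachable as e: print("unreach",e)
print(read_position(),read_joint_pos().round(),read_time())
E
python3 pick.py
```

```text
1 [[-11.0, 27.0, 41.0, 117.0, -25.0, 45.0, 145.0], [-3.0, 34.0, 31.0, 119.0, -31.0, 34.0, 150.0], [-7.0, 31.0, 36.0, 119.0, -29.0, 39.0, 148.0], [-28.0, 26.0, 32.0, 125.0, -24.0, 35.0, 121.0], [-26.0, 35.0, 29.0, 117.0, -29.0, 35.0, 124.0]]
-1 [[-25.0, 37.0, 63.0, 118.0, -43.0, 52.0, -17.0], [-18.0, 44.0, 53.0, 120.0, -54.0, 44.0, -9.0], [-21.0, 41.0, 58.0, 119.0, -49.0, 47.0, -13.0], [-45.0, 35.0, 56.0, 126.0, -46.0, 42.0, -37.0], [-43.0, 46.0, 55.0, 118.0, -55.0, 46.0, -33.0]]
w [-1.03515365  0.16414195  0.34303756]
width 0.061509588417569094 24.919129160698503 8.6167
width 0.06109151956067955 [-1.15123123 -0.17993765 -1.16382419]
[ 0.47378289 -0.0408325   0.05997349] [-33.  29.  38. 126. -31.  35. 128.] 10.1833
```

Run:
```python
from h import *
c=optics.capture("wrist")
P=read_position();R=read_ee_rot()
print(P,[ (r["p"],at(c,r["xy"],.03).round(4)) for r in optics.pinpoint("cup",c)[:2]])
im=np.ascontiguousarray(np.asarray(c["pixels"])[:,:,::-1])
X=w(p,(1,0,0))[:2]-p[:2]
e=np.array([*(P[:2]+.005*X),.066])
for ctr,rad,z,col in((e,.032,.066,(0,255,0)),):
    a=np.linspace(0,6.28,60); q=proj(c,np.column_stack([ctr[0]+rad*np.cos(a),ctr[1]+rad*np.sin(a),0*a+z]))
    cv2.polylines(im,[q.astype(int)],True,col,1)
cv2.imwrite("pics/h1.png",im)
```

```text
[ 0.47380448 -0.04105452  0.06002391] [(0.65, array([ 0.4785, -0.0398,  0.03  ]))]
```

View pics/h1.png

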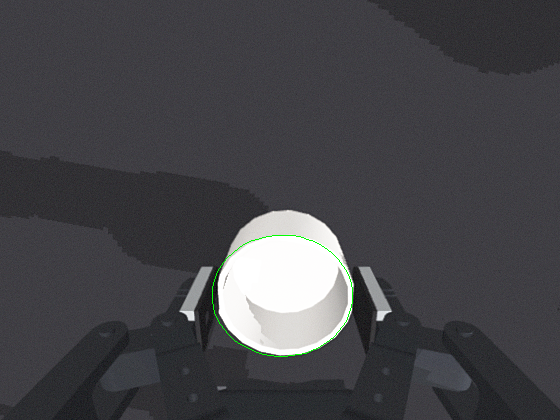

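The cup's rim at (284,296) lies on the predicted circle, upright between the pads. Now I'll slide it in under the mouth.

Run:
```python
from h import *
off=w([0,0,p[2]],(-.005,0,0))[:2]
pre=w(p,(-.13,0,0))[:2]+off; fin=w(p,(-.059,0,0))[:2]+off
env.move_linear([*pre,.0322]); print(read_wrist_force())
env.move_linear([*fin,.0322],feed=.06); print("in",read_wrist_force(),read_position())
env.move_linear([*fin,.0302],feed=.03); print("down",read_wrist_force())
env.set_gripper(.085); print("rel",read_wrist_force())
env.move_linear([*fin,.15]); 
b=w(p,(-.10,0,0))[:2]
env.move_linear([*b,.30],feed=.25)
c=optics.capture("wrist")
fin_c=w(p,"mouth"); print("mouth",fin_c)
for r in optics.pinpoint("cup",c)[:2]: print(r["p"],r["xy"],at(c,r["xy"],0))
p2=fit([c],p)
im=np.ascontiguousarray(np.asarray(c["pixels"])[:,:,::-1]); a=np.linspace(0,6.28,60)
for z in(0,.036):
    m=w(p,(-.059,0,z)); q=proj(c,np.column_stack([m[0]+.032*np.cos(a),m[1]+.032*np.sin(a),0*a+z])); cv2.polylines(im,[q.astype(int)],True,(0,255,0),1)
cv2.imwrite("pics/placed.png",im)
print(read_time())
```

```text
[ 0.11917337  0.13603891 -1.18496584]
in [-0.04685511  0.34863406 -0.45604227] [ 0.54328457 -0.02696083  0.03214828]
down [ 1.15876186  0.17999953 -0.00992322]
rel [-0.21246775 -0.24819195  0.52082808]
mouth [ 0.55164228 -0.02536287  0.        ]
0.64 [285.6, 197.8] [ 0.54856799 -0.02346035  0.        ]
dispenser [ 0.5975 -0.0119  0.    ] [-8.3  4. ]
magazine [ 0.6089 -0.0156  0.044 ] [3.1 0.3]
pivot [ 0.6267 -0.0731  0.064 ] [ 1.2 -4.9]
fit [ 0.6058 -0.0159  0.1788]
14.6333
```

View pics/placed.png

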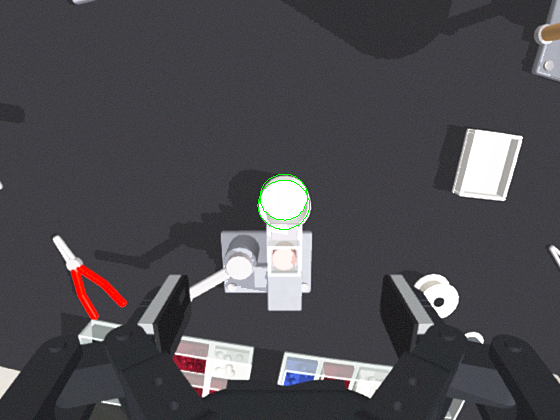

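The cup stands in the predicted place, with its rim around (284,203) and under the lip. Next is the lever.

```bash
cat > lever.py <<'E'
from h import *
h=.016; Z=.098; X=w([0,0,p[2]],(1,0,0))
def g(th,push=0.):  # TCP for lever angle th, shifted -push along local x
    a=np.array([.01+.085*np.sin(.55-th),-.055-.085*np.cos(.55-th),Z]); a[0]-=push; return w(p,a)
best=[(np.abs(ik([*g(0)[:2],.2],down(p[2]+k))-read_joint_pos()).sum(),k) for k in(0,np.pi) if ik([*g(0)[:2],.2],down(p[2]+k)) is not None]
T=down(p[2]+min(best)[1])
for th in(0,.55,1.1): assert ik(g(th,h-.008),T) is not None
env.set_gripper(2*h,30)
env.reach([*g(0)[:2],.2],T)
env.move_linear(g(0),feed=.1); f0=read_wrist_force(); print("at grip",f0,read_gripper_width(),read_time())
s=h-.008
env.move_linear(g(0,s-.001),feed=.05); print(read_wrist_force()-f0)
for th in np.r_[np.arange(.1,.95,.1),.95,1.0,1.05]:
    env.move_linear(g(th,s),feed=.08)
print("1.05",read_wrist_force()-f0,read_position(),read_time())
e=0
for e in np.arange(0,.012,.0015):
    env.move_linear(g(1.1,s-.002+e),feed=.03); f=(read_wrist_force()-f0); fx=f@X; print(round(e,4),f.round(1),round(fx,1))
    if abs(fx)>14: break
env.wait(.15)
c=optics.capture("scene"); save(c,"stop"); print([(r["p"],at(c,r["xy"],.094)) for r in optics.pinpoint("grip",c)[:4]],w(p,(.01-.085*np.sin(.55),-.055-.085*np.cos(.55),.094)),read_time())
np.save("stop.npy",[s,e])
E
python3 lever.py
```

```text
at grip [ 0.33893742 -1.03650499 -0.02898451] 0.03210200423352629 17.275
[-0.7574462   0.95384858  0.19010864]
1.05 [ 4.88252428 -1.22820356  1.57243177] [ 0.59300685 -0.14984833  0.0981803 ] 20.65
0.0 [ 5.5 -1.8  1.4] 5.1
0.0015 [5.9 0.5 1.8] 5.9
0.003 [6.6 2.  1.5] 6.9
0.0045 [8.  2.1 0.9] 8.2
0.006 [10.4  2.7 -1.2] 10.7
0.0075 [14.9  1.9 -3.4] 15.0
[(0.74, array([ 0.33970602, -0.35242737,  0.094     ])), (0.69, array([ 0.60030736, -0.1474402 ,  0.094     ]))] [ 0.59601669 -0.14678554  0.094     ] 22.4
```

The force climbed sharply past the spring's 6 N, so the lever is at its stop. I'll follow it back and check.

Run:
```python
import re
src=open("lever.py").read().split("best=")[0]; exec(src)
s=h-.008
for th in np.r_[1.05,np.arange(1.0,.05,-.1),0]: env.move_linear(g(th,s),feed=.1)
env.move_linear(g(0),feed=.05); env.wait(.3); print(read_wrist_force(),read_time())
env.move_linear([*g(0)[:2],.2])
b=w(p,(-.10,0,0))[:2]
env.reach([*b,.30],down(p[2]+np.pi/2) if ik([*b,.3],down(p[2]+np.pi/2)) is not None else read_ee_rot())
c=optics.capture("wrist")
for k,z in(("disc0_center",.007),("disc1_center",.048),("disc2_center",.056),("grip",.094),("cup",0),("magazine",.044)):
  for r in optics.pinpoint(k,c)[:3]: print(k,round(r["p"],2),np.round(r["xy"]),at(c,r["xy"],z).round(4),w(p,(-.059,0,0) if z==.007 else k if k in LP else (0,0,z)).round(4))
q=proj(c,w(p,(-.03,0,.03)))[0]; x0=int(np.clip(q[0]-100,0,360));y0=int(np.clip(q[1]-75,0,270))
cv2.imwrite("pics/end.png",cv2.resize(np.asarray(c["pixels"])[y0:y0+150,x0:x0+200,::-1],(800,600),interpolation=cv2.INTER_CUBIC))
print(read_time())
```

```text
[-0.31413494  0.59309731 -0.65861075] 26.0083
disc0_center 0.6 [284. 202.] [ 0.555 -0.025  0.007] [ 0.5487 -0.0259  0.    ]
disc1_center 0.37 [286. 254.] [ 0.6094 -0.0128  0.048 ] [ 0.6067 -0.0152  0.048 ]
disc1_center 0.3 [ 78. 260.] [ 0.6702 -0.2822  0.048 ] [ 0.6067 -0.0152  0.048 ]
disc2_center 0.77 [284. 254.] [ 0.6067 -0.0152  0.056 ] [ 0.6067 -0.0152  0.056 ]
grip 0.6 [177. 308.] [ 0.6829 -0.1325  0.094 ] [ 0.6834 -0.1306  0.094 ]
cup 0.76 [287. 196.] [ 0.5469 -0.0228  0.    ] [ 0.6067 -0.0152  0.    ]
cup 0.28 [178. 310.] [ 0.7557 -0.155   0.    ] [ 0.6067 -0.0152  0.    ]
magazine 0.66 [285. 252.] [ 0.6083 -0.0138  0.044 ] [ 0.6067 -0.0152  0.044 ]
28.1917
```

View pics/end.png

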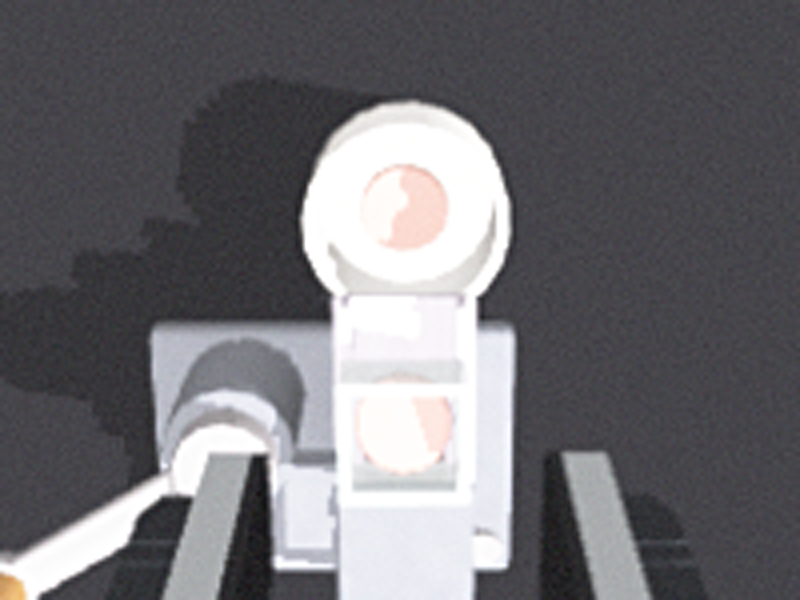

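In this crop the disc lies flat in the cup at (405,207), the others sit in the magazine at (405,425), and the lever is back at rest.

```bash
python3 -c "
from cell import env
print(env.sign_off())"
```

```text
the job is handed in; nothing more can be done
None
```

The job is handed in: the cup stands under the mouth with one stone disc in it, the other discs are in the magazine and the lever is back at rest, all seen in the last wrist picture; sign-off returned no verdict.

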